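# Build the scanning microscope on its granite slab

### The arm

A 6-joint arm with a two-finger parallel gripper is mounted at the origin on the work surface. World frame = base frame: x ahead of the robot, y to its left, z up, the work surface at z = 0. Lengths are in m, angles in rad, forces in N, time in s.
With the tool pointing down it reaches from about 0.4 to 0.825 m from the base axis. Payload 7 kg.
Tool frame: the origin (TCP) lies midway between the tips of the shut fingers; the grasp point (between the pads) lies hold_point_z behind it (hold_point_z is the distance from the TCP to the grasp point, in m); z points along the fingers, y is the line along which they close (so a half turn about z gives the same grasp; the last joint's range is limited). The gripper opens to 88 mm and grips with 3 to 60 N. Pads are 19 mm wide; open, the fingers measure 130 mm over their backs; the gripper's body (78 mm by 193 mm) begins 47 mm behind the grasp point.
Start: joints at [1.567, 0.359, 0.012, 0, -1.224, -0.288], TCP at [0.194, 0.646, 0.227] pointing down, gripper open.
Joint ranges: [-3.07, 3.07], [-1.43, 2.12], [-1.02, 1.25], [-3.03, 1.67], [-3.05, -0], [-3.03, 3.03]. Speed limits (rad/s): [2.39, 2.39, 3.01, 3.14, 3.14, 3.14].

### API

Orientations are given as [roll, pitch, yaw] about the fixed x, y, z axes, in that order (R = Rz(yaw) Ry(pitch) Rx(roll)).
In Python, from station import * gives the robot as it stands.
- The arm moves only by the tool apply_moves, never from a script. Its argument "steps" is a list of rows, each an object with "translation": the shift along the world's x, y, z scaled (see below), a list of three; "rotation": the turn, a rotation vector about the world's x, y, z scaled (see below), a list of three. A call has exactly 10 rows; each row is the pose to reach, as a shift and turn from the pose commanded when the call began; what a row does not reach only later rows make up. The controller multiplies each number of a shift by 250 mm and each number of a turn by 30 degrees. A row lasts 1/12 s, in which the tool goes at most 41.7 mm and 7.16 degrees, less where a joint would pass 70% of its speed; a pose out of reach is approached as far as the arm can. A call with a number of a shift or a turn outside -1 to 1 is refused whole. A call with a gripper value outside its range is refused whole. "jaw" is the closure, from -1 (fully open) to 1 (shut), so that 0 is half open, set as the call begins (left out, the last holds). The fingers move at their own pace and stop on an object; "newtons" is the grip in N (left out, the last holds). Time passes only in rows, so rows that repeat a pose let the fingers close, or fill a call up. It gives the time, the measured TCP pose, the force, the opening and the grip force at its end, in the units of the state.
- get_state(): the state, without advancing time (a new reading comes with each control period).
- grab_frame(name): name is "side" or "top" or "wrist"; returns the picture (480x640x3 uint8, blue, green, red); there is no depth.
- camera_model(name): a dict with "fx", "fy", "cx", "cy" (pixels), "xyz" and "rotation" of the camera in the world. Camera axes: x right, y down, z forward; pixel columns grow to the right and rows downward; lengths in m; the calibration is good to about 2 mm. A picture is of the moment at which its call begins: read the wrist's pose just before it. camera_model takes no time and is no camera call; for the wrist camera it gives the pose at the moment of the call.
- job_done(): hands the job in; it is judged then, once.
The state is a dict: "t": time; "q": joint angles; "qd": joint speeds; "joint_efforts": joint torques, N m; "eef_pos": TCP position; "ee_rot": TCP orientation; "force": force on the tool from outside, world axes, zero at the start; "moment": the same for the moment, N m; "width": finger opening in m; "gripper_force": force on a finger pad.
Only numpy, scipy, OpenCV 4.12 (cv2) and the standard library are available. Lean on these libraries where they do the work, as an engineer would, in place of code of your own. Each camera call takes 0.05 s, during which the arm holds its last target. There are 200 camera calls.

### The job

Build the microscope on the middle of the black granite slab, one part after another from the bottom up: first the black stage plate, lying square with the slab, then the short, wide scanner upright on the middle of the plate, then the steel collar down over the scanner's neck, and last the cream head centred on the collar, its thumbscrews up and square with the slab. Leave the tall, slim spare scanner, the jar, the screwdriver and the dish on the aluminium slab where they are, and set every part down gently rather than dropping it.

Things in the scene. Friction and masses are not known exactly. Their poses are not given: they have to be found in the camera images.
- granite_slab: Fixed black granite slab, 150 x 150 x 40 mm high, flat top, a blank white label on its -x face. Origin: centre of its underside on the table (the top is 40 mm above it). x, y along its edges, z up.
- aluminium_slab: Fixed bright aluminium slab with a grid of small dark holes, 150 x 150 x 20 mm high, not used. Granite and aluminium slab may have changed places. Origin: centre of its underside; x, y along its edges, z up.
- stage_plate: Loose black stage plate lying flat, 84 mm along its x, 60 mm along its y (the sides to grip), 20 mm high, about 0.3 kg, flat top with a small steel screw in each corner. Two steel micrometer stubs, 10 mm thick and 14 mm long, stick out of its -x face at 1 to 11 mm height. Origin: centre of the underside of the 84 x 60 mm plate; z up.
- short_scanner: Loose short, wide scanner standing upright: aluminium drum 60 mm in diameter and 36 mm high, with a steel neck 26 mm in diameter and 10 mm high on top (46 mm in all), a dark display on its side, about 0.3 kg (may vary by a third). Origin: centre of its underside; z up along its axis; its yaw does not matter.
- tall_scanner: Loose tall, slim spare scanner standing upright, to be left alone: drum 44 mm in diameter and 80 mm high, neck 26 mm in diameter and 10 mm high (90 mm in all). Origin: centre of its underside; z up.
- collar: Loose plain steel ring lying flat, 56 mm outer diameter, 38 mm bore, 18 mm high, about 0.12 kg. Sits on the drum of the short scanner with the neck inside its bore. Origin: centre of its underside; z along its axis, up.
- head: Loose cream optical head, a block 64 mm along its x, 40 mm along its y (the sides to grip, each with a dark window), 30 mm high, with two black thumbscrews 10 mm in diameter and 8 mm high on top, 23 mm to either side of the middle along its x; about 0.18 kg. Origin: centre of its underside; z up.
- jar: Small closed amber jar with a white cap, 32 mm in diameter, 50 mm high, a bystander. Origin: centre of its underside.
- screwdriver: Screwdriver lying on the table, 160 mm long, along its x, handle to its -x; a bystander. Origin: under the middle of the tool, at the table.
- dish: Small white dish standing on the aluminium slab, 50 mm in diameter, 14 mm high; a bystander. Origin: centre of its underside.
Not all that is in view belongs to the job. What is shaped like the head but blue, purple or red is not meant.

How it is judged:
On the way, in this order (a step that is already met when the one before it is completed fails the run):
1. the stage plate lies on the middle of the granite slab, square with it, released (horizontal distance between stage_plate and granite_slab below 0.015 m and z of stage_plate in the frame of granite_slab between 0.037 and 0.043 m and angle between stage_plate's own z axis and vertical below 0.09 rad and (angle between the x axis of stage_plate and the x axis of granite_slab, either way round below 0.22 rad or angle between the x axis of stage_plate and the y axis of granite_slab, either way round below 0.22 rad) and contact force between stage_plate and the fingers below 0.3 N and linear speed of stage_plate below 0.03 m/s and angular speed of stage_plate below 0.3 rad/s), for 0.2 s.
2. the short scanner stands on the middle of the stage plate, released (horizontal distance between stage_plate and granite_slab below 0.015 m and z of stage_plate in the frame of granite_slab between 0.037 and 0.043 m and angle between each of stage_plate, short_scanner's own z axis and vertical below 0.09 rad and (angle between the x axis of stage_plate and the x axis of granite_slab, either way round below 0.22 rad or angle between the x axis of stage_plate and the y axis of granite_slab, either way round below 0.22 rad) and horizontal distance between short_scanner and stage_plate below 0.01 m and z of short_scanner in the frame of stage_plate between 0.017 and 0.023 m and contact force between short_scanner and the fingers below 0.3 N and linear speed of short_scanner below 0.03 m/s and angular speed of short_scanner below 0.3 rad/s), for 0.2 s.
3. the collar sits down over the short scanner's neck, released (horizontal distance between stage_plate and granite_slab below 0.015 m and z of stage_plate in the frame of granite_slab between 0.037 and 0.043 m and angle between each of stage_plate, short_scanner, collar's own z axis and vertical below 0.09 rad and (angle between the x axis of stage_plate and the x axis of granite_slab, either way round below 0.22 rad or angle between the x axis of stage_plate and the y axis of granite_slab, either way round below 0.22 rad) and horizontal distance between short_scanner and stage_plate below 0.01 m and z of short_scanner in the frame of stage_plate between 0.017 and 0.023 m and horizontal distance between collar and short_scanner below 0.01 m and z of collar in the frame of short_scanner between 0.033 and 0.039 m and contact force between collar and the fingers below 0.3 N and linear speed of collar below 0.03 m/s and angular speed of collar below 0.3 rad/s), for 0.2 s.
4. the head rests on the collar, square with the slab, released (horizontal distance between stage_plate and granite_slab below 0.015 m and z of stage_plate in the frame of granite_slab between 0.037 and 0.043 m and angle between each of stage_plate, short_scanner, collar, head's own z axis and vertical below 0.09 rad and (angle between the x axis of stage_plate and the x axis of granite_slab, either way round below 0.22 rad or angle between the x axis of stage_plate and the y axis of granite_slab, either way round below 0.22 rad) and horizontal distance between short_scanner and stage_plate below 0.01 m and z of short_scanner in the frame of stage_plate between 0.017 and 0.023 m and horizontal distance between collar and short_scanner below 0.01 m and z of collar in the frame of short_scanner between 0.033 and 0.039 m and horizontal distance between head and collar below 0.01 m and z of head in the frame of collar between 0.015 and 0.021 m and (angle between the x axis of head and the x axis of granite_slab, either way round below 0.22 rad or angle between the x axis of head and the y axis of granite_slab, either way round below 0.22 rad) and contact force between head and the fingers below 0.3 N and linear speed of head below 0.03 m/s and angular speed of head below 0.3 rad/s), for 0.2 s.
At the end, for the whole second after the job is handed in: Plate mid-slab (15 mm), scanner mid-plate, collar down on the drum around the neck, head mid-collar (10 mm each); plate and head square with the slab (0.22 rad, any quarter turn); each at its resting height (3 mm), upright (0.09 rad), released, at rest (all of step 4 and contact force between each of stage_plate, short_scanner, collar and the fingers below 0.3 N and linear speed of each of stage_plate, short_scanner, collar below 0.03 m/s and angular speed of each of stage_plate, short_scanner, collar below 0.3 rad/s); the robot touches nothing.
It fails at once if the spare scanner is moved by more than 25 mm or tipped (distance of tall_scanner from where it was at the start of the episode above 0.025 m or angle between tall_scanner's own z axis and vertical above 0.3 rad).
It fails at once if jar, screwdriver or dish is moved by more than 30 mm (distance of any of jar, screwdriver, dish from where it was at the start of the episode above 0.03 m).
It fails at once if a part is dropped (falls free of the fingers faster than 0.5 m/s, about 13 mm) ((contact force between stage_plate and the fingers below 0.1 N and linear speed of stage_plate above 0.5 m/s) or (contact force between short_scanner and the fingers below 0.1 N and linear speed of short_scanner above 0.5 m/s) or (contact force between collar and the fingers below 0.1 N and linear speed of collar above 0.5 m/s) or (contact force between head and the fingers below 0.1 N and linear speed of head above 0.5 m/s)).
It also fails if it takes over 112 s, if anything falls off the work surface, if the arm or the gripper's body presses on something with over 40 N, if the wrist force passes 120 N, or if a joint passes its speed limit or range.

## Working session

There is one attempt and no reset: what is moved stays moved. The work goes in short steps, Python scripts to look and compute and a tool call to move; the robot and the scene stay as the last step left them, time stands still between calls to the robot, and variables do not carry over. Pictures are saved under pics/ and viewed, at most 14 in all, crops included, and the job is handed in when it is done.

Besides the shell and the picture viewer there is one more tool, called after "Emit:" as a command line: name --argument value ..., lists and objects as JSON in quotes. apply_moves: Moves the arm, as the interface text tells. Shifts and turns lie within -1 to 1; 1 stands for 250 mm of shift or 30 degrees of turn. Its arguments: {"type":"object","properties":{"steps":{"type":"array"},"jaw":{"type":"number"},"newtons":{"type":"number"}},"required":["steps"]}

```bash
ls; mkdir -p pics
python3 - <<'E'
from station import *
import cv2
s=get_state();print({k:s[k] for k in s})
for n in("top","side"):
    cv2.imwrite(f"pics/{n}0.png",grab_frame(n));print(n,camera_model(n))
print(camera_model("wrist"))
E
```

```text
pics
{'t': 0.0, 'q': array([ 1.56713050e+00,  3.59391231e-01,  1.10724761e-02, -3.67681155e-04,
       -1.22410759e+00, -2.88073506e-01]), 'qd': array([-0.00201006, -0.00046199, -0.00035596, -0.0005854 , -0.00031329,
       -0.00019465]), 'joint_efforts': array([-1.18912860e-03, -5.82718134e+01,  2.93078935e+01,  6.99760392e+00,
        6.88961009e-03, -1.47287392e-04]), 'eef_pos': array([0.19403867, 0.64599797, 0.22562265]), 'ee_rot': array([ 3.13993159e+00, -1.31743972e-04, -2.91864439e-01]), 'force': array([-0.09928672, -0.58132574, -0.39981753]), 'moment': array([-0.01050054, -0.00261873,  0.01677588]), 'gripper_force': 0.0, 'width': 0.08761234604783781}
top {'fx': 561.7833059315356, 'fy': 561.7833059315356, 'cx': 321.639124736115, 'cy': 240.9679159622689, 'xyz': array([0.18170221, 0.05054946, 1.08530302]), 'rotation': array([-2.90230663e+00, -2.76440900e-03, -1.65584157e+00])}
side {'fx': 467.01342700470957, 'fy': 467.01342700470957, 'cx': 318.50559053105957, 'cy': 248.71495343047047, 'xyz': array([ 0.17640445, -0.76525535,  0.55968574]), 'rotation': array([-2.12017564, -0.00294958, -0.31014779])}
{'fx': 425.4010235566816, 'fy': 425.4010235566816, 'cx': 322.31238080036405, 'cy': 240.68662235618768, 'xyz': array([0.27364359, 0.62202107, 0.38474601]), 'rotation': array([ 2.83066210e+00, -1.56248616e-03, -1.86283888e+00])}
```

View pics/top0.png

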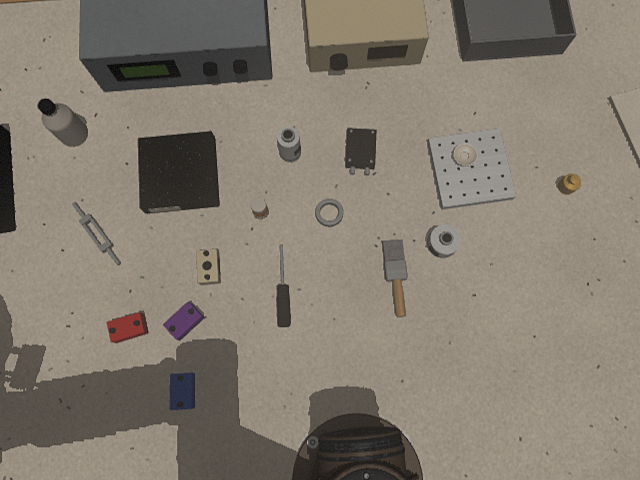

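View pics/side0.png

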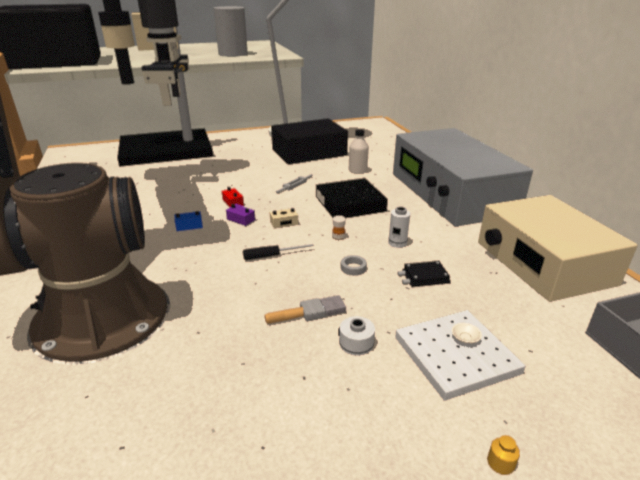

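```bash
cat > h.py <<'E'
from station import *
import cv2, numpy as np
from scipy.spatial.transform import Rotation as R
def cast(m,px,z):
    px=np.atleast_2d(np.asarray(px,float))
    d=np.c_[(px[:,0]-m["cx"])/m["fx"],(px[:,1]-m["cy"])/m["fy"],np.ones(len(px))]
    d=R.from_euler("xyz",m["rotation"]).apply(d)
    return m["xyz"]+d*((z-m["xyz"][2])/d[:,2])[:,None]
def proj(m,p):
    c=R.from_euler("xyz",m["rotation"]).inv().apply(np.atleast_2d(p)-m["xyz"])
    return np.c_[c[:,0]/c[:,2]*m["fx"]+m["cx"],c[:,1]/c[:,2]*m["fy"]+m["cy"]]
E
python3 - <<'E'
from h import *
im=cv2.imread("pics/top0.png")
a=cv2.resize(im[240:420,100:225],None,fx=3.2,fy=3.2,interpolation=2)
b=cv2.resize(im[115:265,270:475],None,fx=1.9,fy=1.9,interpolation=2)
o=np.zeros((600,800,3),np.uint8);o[:a.shape[0],:a.shape[1]]=a;o[:b.shape[0],405:405+b.shape[1]]=b
side=cv2.imread("pics/side0.png");c=cv2.resize(side[175:235,165:305],None,fx=2.8,fy=2.8);o[310:310+c.shape[0],405:405+c.shape[1]]=c[:,:395]
cv2.imwrite("pics/c1.png",o)
m=camera_model("top")
for n,p,z in [("head",(207,266),.03),("granite",(178,172),.04),("plate",(361,148),.02),("scanner",(447,237),.046),("collar",(329,212),.018),("tall",(288,133),.09),("jar",(260,210),.05),("alu",(470,167),.02)]:
    w=cast(m,p,z)[0];print(n,w.round(3),np.hypot(*w[:2]).round(3))
# contour rects
g=cv2.cvtColor(im,cv2.COLOR_BGR2GRAY)
for n,(x,y,w,h),z in [("granite",(125,115,105,110),.04),("plate",(335,115,50,65),.02)]:
    k=(g[y:y+h,x:x+w]<55).astype(np.uint8);cs,_=cv2.findContours(k,0,2);c=max(cs,key=cv2.contourArea)
    r=cv2.boxPoints(cv2.minAreaRect(c))+[x,y];W=cast(m,r,z);print(n,r.round(0).tolist(),W.mean(0).round(3),np.linalg.norm(W[1]-W[0]).round(3),np.linalg.norm(W[2]-W[1]).round(3),np.degrees(np.arctan2(*(W[1]-W[0])[1::-1])))
E
```

```text
head [0.407 0.248 0.03 ] 0.477
granite [0.599 0.296 0.04 ] 0.668
plate [ 0.628 -0.071  0.02 ] 0.632
scanner [ 0.422 -0.213  0.046] 0.472
collar [0.499 0.006 0.018] 0.499
tall [0.641 0.073 0.09 ] 0.645
jar [0.504 0.139 0.05 ] 0.523
alu [ 0.568 -0.286  0.02 ] 0.636
granite [[134.0, 138.0], [214.0, 131.0], [220.0, 206.0], [141.0, 213.0]] [0.601 0.298 0.04 ] 0.16 0.158 -89.32519270119224
plate [[345.0, 167.0], [348.0, 128.0], [376.0, 130.0], [374.0, 169.0]] [ 0.627 -0.071  0.02 ] 0.085 0.059 -8.612827035918
```

View pics/c1.png

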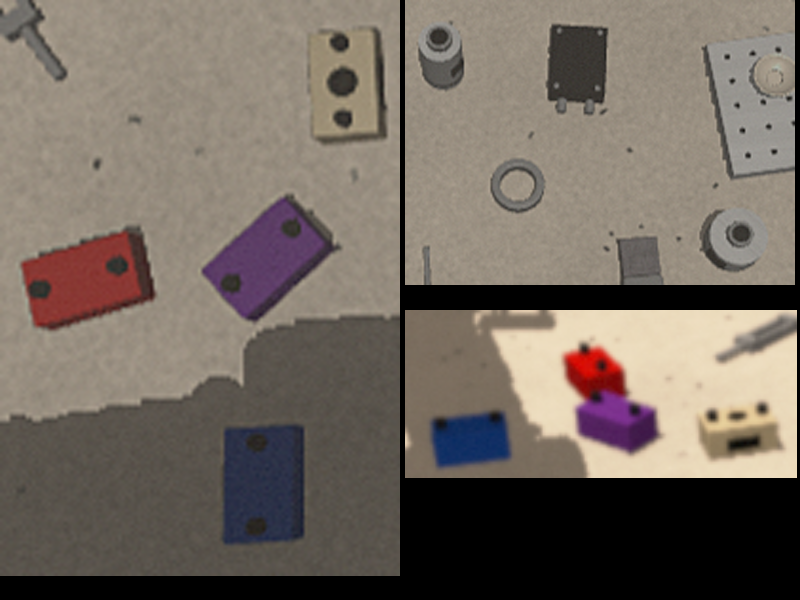

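Top view: the cream head is at (207,266), thumbscrews up. The red (127,327), purple (184,320) and blue (182,391) blocks are decoys. The wide scanner at (443,240) is the short one. The slim one at (288,143) is the spare. The plate is at (361,148), stubs towards the robot. The granite with the white label is at (178,172).

I'll go over the granite first.

Emit:
apply_moves --steps '[{"translation": [0.1,-0.09,0],"rotation": [0,0,0.1]},{"translation": [0.2,-0.18,0],"rotation": [0,0,0.2]},{"translation": [0.3,-0.27,0],"rotation": [0,0,0.27]},{"translation": [0.4,-0.36,0],"rotation": [0,0,0.27]},{"translation": [0.5,-0.45,0],"rotation": [0,0,0.27]},{"translation": [0.6,-0.54,0],"rotation": [0,0,0.27]},{"translation": [0.7,-0.63,0],"rotation": [0,0,0.27]},{"translation": [0.8,-0.7,0],"rotation": [0,0,0.27]},{"translation": [0.9,-0.79,0],"rotation": [0,0,0.27]},{"translation": [1,-0.88,0],"rotation": [0,0,0.27]}]' --jaw -1

```text
t: 0.93
eef_pos: [0.445, 0.4252, 0.2262]
ee_rot: [3.141, 0.0, -0.15]
force: [0.2, 0.9, -0.5]
width: 0.0875
gripper_force: 0.0
```

Emit:
apply_moves --steps '[{"translation": [0.1,-0.09,0],"rotation": [0,0,0]},{"translation": [0.2,-0.18,0],"rotation": [0,0,0]},{"translation": [0.3,-0.27,0],"rotation": [0,0,0]},{"translation": [0.4,-0.36,0],"rotation": [0,0,0]},{"translation": [0.5,-0.45,0],"rotation": [0,0,0]},{"translation": [0.6,-0.52,0],"rotation": [0,0,0]},{"translation": [0.6,-0.52,0],"rotation": [0,0,0]},{"translation": [0.6,-0.52,0],"rotation": [0,0,0]},{"translation": [0.6,-0.52,0],"rotation": [0,0,0]},{"translation": [0.6,-0.52,0],"rotation": [0,0,0]}]'

```text
t: 1.77
eef_pos: [0.5935, 0.2969, 0.2264]
ee_rot: [3.141, 0.0, -0.15]
force: [0.0, 0.5, 0.7]
width: 0.0874
gripper_force: 0.0
```

Run:
```python
from h import *
s=get_state();print(s["t"],s["eef_pos"],s["ee_rot"],s["q"])
m=camera_model("wrist");im=grab_frame("wrist");cv2.imwrite("pics/w1.png",im)
print(m["xyz"],m["rotation"],proj(m,[[.6,.3,.04],s["eef_pos"]]))
g=cv2.cvtColor(im,cv2.COLOR_BGR2GRAY)
k=cv2.morphologyEx((g<60).astype(np.uint8),cv2.MORPH_OPEN,np.ones((5,5)));cs,_=cv2.findContours(k,0,2)
for c in cs:
    if cv2.contourArea(c)<3000: continue
    r=cv2.approxPolyDP(cv2.convexHull(c),12,True)[:,0];print(r.tolist(),cast(m,r,.04).round(3).tolist())
```

```text
1.7667 [0.59354087 0.29693362 0.22637769] [ 3.14139726e+00  3.84229799e-04 -1.49715951e-01] [ 7.56939434e-01  3.40546712e-01 -1.50398962e-02 -1.94245687e-04
 -1.21560042e+00  6.64208569e-01]
[0.67569289 0.28423791 0.38536193] [ 2.83011628e+00 -1.68085711e-04 -1.72067588e+00] [[317.07209693 201.6261961 ]
 [321.55871584 313.83784807]]
[[639, 312], [639, 479], [0, 479], [0, 311], [437, 295]] [[0.456, 0.029, 0.04], [0.259, 0.014, 0.04], [0.358, 0.671, 0.04], [0.543, 0.598, 0.04], [0.5, 0.207, 0.04]]
[[393, 81], [412, 258], [248, 285], [206, 114]] [[0.684, 0.229, 0.04], [0.539, 0.226, 0.04], [0.535, 0.372, 0.04], [0.682, 0.375, 0.04]]
```

View pics/w1.png

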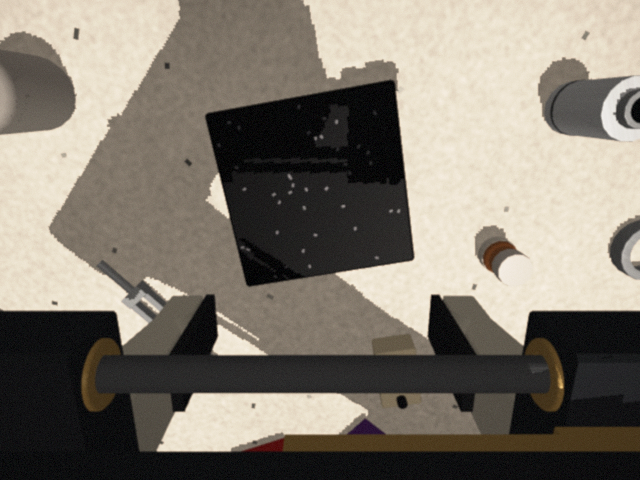

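The granite top corners show at (393,81), (412,258), (248,285) and (206,114). That gives a centre of (0.610,0.3005), a yaw of about 1.2° and sides of about 146 mm, which fits 150. On to the plate.

Emit:
apply_moves --steps '[{"translation": [0,-0.15,0],"rotation": [0,0,0]},{"translation": [0,-0.3,0],"rotation": [0,0,0]},{"translation": [0,-0.45,0],"rotation": [0,0,0]},{"translation": [0,-0.6,0],"rotation": [0,0,0]},{"translation": [0,-0.75,0],"rotation": [0,0,0]},{"translation": [0,-0.85,0],"rotation": [0,0,0]},{"translation": [0,-0.95,0],"rotation": [0,0,0]},{"translation": [0,-1,0],"rotation": [0,0,0]},{"translation": [0,-1,0],"rotation": [0,0,0]},{"translation": [0,-1,0],"rotation": [0,0,0]}]'

```text
t: 2.65
eef_pos: [0.5941, 0.0468, 0.2269]
ee_rot: [-3.141, -0.001, -0.151]
force: [-0.1, -0.0, -0.1]
width: 0.0879
gripper_force: 0.0
```

Emit:
apply_moves --steps '[{"translation": [0,-0.12,0],"rotation": [0,0,0]},{"translation": [0.05,-0.25,0],"rotation": [0,0,0]},{"translation": [0.05,-0.38,0],"rotation": [0,0,0]},{"translation": [0.05,-0.48,0],"rotation": [0,0,0]},{"translation": [0.05,-0.48,0],"rotation": [0,0,0]},{"translation": [0.05,-0.48,0],"rotation": [0,0,0]},{"translation": [0.05,-0.48,0],"rotation": [0,0,0]},{"translation": [0.05,-0.48,0],"rotation": [0,0,0]},{"translation": [0.05,-0.48,0],"rotation": [0,0,0]},{"translation": [0.05,-0.48,0],"rotation": [0,0,0]}]'

```text
t: 3.48
eef_pos: [0.6068, -0.0725, 0.2266]
ee_rot: [-3.142, -0.0, -0.149]
force: [0.1, -0.2, 0.2]
width: 0.0874
gripper_force: 0.0
```

```bash
cat >> h.py <<'E'
def look(name,thr=60,zs=(.02,),box=(0,0,640,300),lo=2000):
    s=get_state();m=camera_model("wrist");im=grab_frame("wrist");cv2.imwrite(f"pics/{name}.png",im)
    print(round(s["t"],2),s["eef_pos"].round(4),s["ee_rot"].round(3),s["q"].round(2))
    x,y,w,h=box
    g=cv2.cvtColor(im,cv2.COLOR_BGR2GRAY)[y:y+h,x:x+w]
    k=cv2.morphologyEx((g<thr).astype(np.uint8),cv2.MORPH_OPEN,np.ones((5,5)));cs,_=cv2.findContours(k,0,2)
    for c in cs:
        if cv2.contourArea(c)<lo: continue
        c=c+[x,y];r=cv2.approxPolyDP(cv2.convexHull(c),10,True)[:,0];print(r.tolist())
        for z in zs:
            W=cast(m,r,z)[:,:2];b,a=cv2.minAreaRect(cast(m,c[:,0],z)[:,:2].astype(np.float32))[:2];print(z,W.round(3).tolist(),np.round(b,4),np.round(a,4))
    return m,im
E
python3 - <<'E'
from h import *
look("w2")
try: print(hold_point_z)
except Exception as e: print(e)
print([k for k in get_state()])
E
```

```text
(no output)
```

View pics/w2.png

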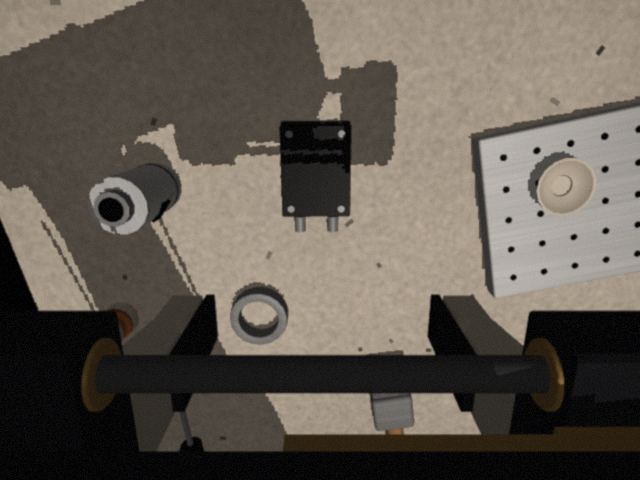

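Plate: its top face spans (280,122) to (350,216), which gives (0.637,-0.071), a yaw of about -8.6° and a size of 60x82 mm, as expected.

Emit:
apply_moves --steps '[{"translation": [0.06,0,-0.05],"rotation": [0,0,0]},{"translation": [0.12,0.006,-0.15],"rotation": [0,0,0]},{"translation": [0.12,0.006,-0.25],"rotation": [0,0,0]},{"translation": [0.12,0.006,-0.35],"rotation": [0,0,0]},{"translation": [0.12,0.006,-0.45],"rotation": [0,0,0]},{"translation": [0.12,0.006,-0.55],"rotation": [0,0,0]},{"translation": [0.12,0.006,-0.6],"rotation": [0,0,0]},{"translation": [0.12,0.006,-0.65],"rotation": [0,0,0]},{"translation": [0.12,0.006,-0.68],"rotation": [0,0,0]},{"translation": [0.12,0.006,-0.7],"rotation": [0,0,0]}]'

```text
t: 4.37
eef_pos: [0.6364, -0.0718, 0.0506]
ee_rot: [3.141, 0.001, -0.15]
force: [-0.8, -0.4, -0.2]
width: 0.0874
gripper_force: 0.0
```

Run:
```python
from h import *
m,im=look("w3",box=(150,100,340,260))
p=get_state()["eef_pos"]
print(proj(m,p), proj(m,[.637,-.0711,.02]))
```

```text
4.37 [ 0.6364 -0.0718  0.0506] [ 3.141e+00  1.000e-03 -1.500e-01] [ 0.19  0.46 -0.27 -0.   -0.84  1.23]
[[489, 355], [150, 359], [261, 195], [378, 195]]
0.02 [[0.584, -0.151], [0.608, 0.022], [0.684, -0.051], [0.676, -0.104]] [ 0.6375 -0.0709] [0.1743 0.0857]
[[321.75602514 313.92452015]] [[319.97468903 283.15244542]]
```

View pics/w3.png

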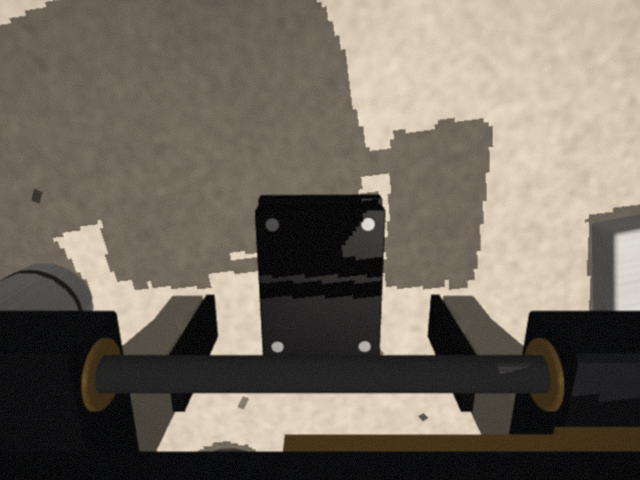

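The plate is centred between the fingers: its screws centre at about (320,283), as predicted. Down, then grip.

Emit:
apply_moves --steps '[{"translation": [0,0,-0.05],"rotation": [0,0,0]},{"translation": [0,0,-0.1],"rotation": [0,0,0]},{"translation": [0,0,-0.14],"rotation": [0,0,0]},{"translation": [0,0,-0.16],"rotation": [0,0,0]},{"translation": [0,0,-0.175],"rotation": [0,0,0]},{"translation": [0,0,-0.18],"rotation": [0,0,0]},{"translation": [0,0,-0.18],"rotation": [0,0,0]},{"translation": [0,0,-0.18],"rotation": [0,0,0]},{"translation": [0,0,-0.18],"rotation": [0,0,0]},{"translation": [0,0,-0.18],"rotation": [0,0,0]}]'

```text
t: 5.25
eef_pos: [0.637, -0.072, 0.0071]
ee_rot: [-3.141, -0.001, -0.15]
force: [-0.8, 0.4, -0.1]
width: 0.0877
gripper_force: 0.0
```

Emit:
apply_moves --steps '[{"translation": [0,0,0],"rotation": [0,0,0]},{"translation": [0,0,0],"rotation": [0,0,0]},{"translation": [0,0,0],"rotation": [0,0,0]},{"translation": [0,0,0],"rotation": [0,0,0]},{"translation": [0,0,0],"rotation": [0,0,0]},{"translation": [0,0,0],"rotation": [0,0,0]},{"translation": [0,0,0],"rotation": [0,0,0]},{"translation": [0,0,0],"rotation": [0,0,0]},{"translation": [0,0,0],"rotation": [0,0,0]},{"translation": [0,0,0],"rotation": [0,0,0]}]' --jaw 1 --newtons 25

```text
t: 6.08
eef_pos: [0.6368, -0.072, 0.0066]
ee_rot: [-3.142, -0.0, -0.15]
force: [0.4, 0.5, 1.1]
width: 0.0598
gripper_force: 25.0
```

Emit:
apply_moves --steps '[{"translation": [0,0,0.03],"rotation": [0,0,0]},{"translation": [0,0,0.08],"rotation": [0,0,0]},{"translation": [0,0,0.16],"rotation": [0,0,0]},{"translation": [0,0,0.26],"rotation": [0,0,0]},{"translation": [0,0,0.36],"rotation": [0,0,0]},{"translation": [0,0,0.46],"rotation": [0,0,0]},{"translation": [0,0,0.56],"rotation": [0,0,0]},{"translation": [0,0,0.64],"rotation": [0,0,0]},{"translation": [0,0,0.7],"rotation": [0,0,0]},{"translation": [0,0,0.72],"rotation": [0,0,0]}]'

```text
t: 6.92
eef_pos: [0.6377, -0.0722, 0.1907]
ee_rot: [-3.141, -0.005, -0.15]
force: [0.8, 1.1, -2.2]
width: 0.0596
gripper_force: 25.0
```

Emit:
apply_moves --steps '[{"translation": [0,0.05,0],"rotation": [0,0,0]},{"translation": [0,0.12,0],"rotation": [0,0,0.05]},{"translation": [0,0.22,0],"rotation": [0,0,0.1]},{"translation": [0,0.33,0],"rotation": [0,0,0.15]},{"translation": [0,0.44,0],"rotation": [0,0,0.2]},{"translation": [0,0.55,0],"rotation": [0,0,0.25]},{"translation": [0,0.66,0],"rotation": [0,0,0.3]},{"translation": [-0.03,0.77,0],"rotation": [0,0,0.32]},{"translation": [-0.06,0.88,0],"rotation": [0,0,0.32]},{"translation": [-0.1,0.98,0],"rotation": [0,0,0.32]}]'

```text
t: 7.75
eef_pos: [0.6106, 0.1746, 0.1852]
ee_rot: [3.141, 0.002, 0.017]
force: [0.1, -0.8, -3.1]
width: 0.0597
gripper_force: 25.0
```

Emit:
apply_moves --steps '[{"translation": [0,0.1,0],"rotation": [0,0,0]},{"translation": [0,0.2,0],"rotation": [0,0,0]},{"translation": [0,0.3,0],"rotation": [0,0,0]},{"translation": [0,0.4,0],"rotation": [0,0,0]},{"translation": [0,0.46,0],"rotation": [0,0,0]},{"translation": [-0.008,0.5,0],"rotation": [0,0,0]},{"translation": [-0.008,0.51,-0.05],"rotation": [0,0,0]},{"translation": [-0.008,0.51,-0.12],"rotation": [0,0,0]},{"translation": [-0.008,0.51,-0.2],"rotation": [0,0,0]},{"translation": [-0.008,0.51,-0.2],"rotation": [0,0,0]}]'

```text
t: 8.58
eef_pos: [0.6068, 0.2979, 0.131]
ee_rot: [3.138, 0.007, 0.015]
force: [-0.9, -0.6, -4.9]
width: 0.0593
gripper_force: 25.0
```

Run:
```python
from h import *
s=get_state();print(s["t"],s["eef_pos"].round(4),s["ee_rot"].round(3),s["width"])
```

```text
8.5833 [0.6068 0.2979 0.131 ] [3.138 0.007 0.015] 0.05933520709864618
```

Emit:
apply_moves --steps '[{"translation": [0,0,0],"rotation": [0,0,0]},{"translation": [0,0,-0.06],"rotation": [0,0,0]},{"translation": [0,0,-0.12],"rotation": [0,0,0]},{"translation": [0,0,-0.18],"rotation": [0,0,0]},{"translation": [0,0,-0.23],"rotation": [0,0,0]},{"translation": [0,0,-0.27],"rotation": [0,0,0]},{"translation": [0,0,-0.3],"rotation": [0,0,0]},{"translation": [0,0,-0.32],"rotation": [0,0,0]},{"translation": [0,0,-0.32],"rotation": [0,0,0]},{"translation": [0,0,-0.32],"rotation": [0,0,0]}]'

```text
t: 9.42
eef_pos: [0.6099, 0.3005, 0.0568]
ee_rot: [3.142, -0.0, 0.017]
force: [0.9, -0.7, -4.5]
width: 0.0597
gripper_force: 25.0
```

Run:
```python
from h import *
m,im=look("w4",box=(150,0,340,290))
print(proj(m,[[.684,.229,.04],[.682,.375,.04]]))
```

```text
9.42 [0.6099 0.3005 0.0568] [ 3.142 -0.     0.017] [ 0.74  0.5  -0.17  0.   -0.89  0.84]
[[489, 126], [484, 289], [158, 289], [150, 127]]
0.02 [[0.685, 0.227], [0.606, 0.219], [0.603, 0.383], [0.682, 0.378]] [0.6445 0.3014] [0.0799 0.1645]
[[503.18195295 130.67732419]
 [138.80318996 129.38473495]]
```

View pics/w4.png

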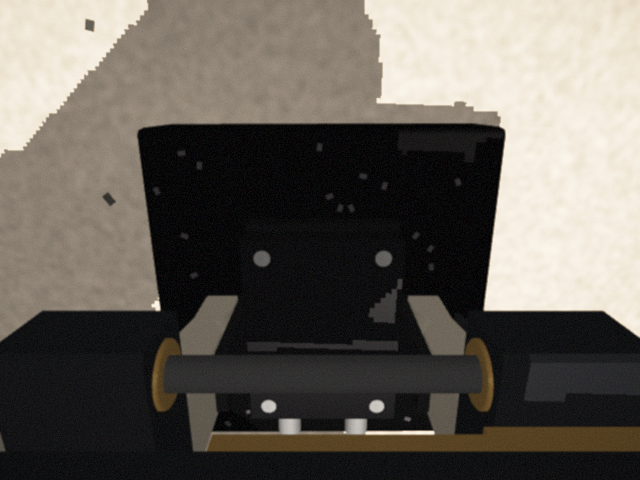

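The plate is over the slab middle and square with it: the slab's far corners at (140,130) and (503,130) lie symmetric about the plate. Setting it down.

Emit:
apply_moves --steps '[{"translation": [0,0,-0.008],"rotation": [0,0,0]},{"translation": [0,0,-0.016],"rotation": [0,0,0]},{"translation": [0,0,-0.024],"rotation": [0,0,0]},{"translation": [0,0,-0.03],"rotation": [0,0,0]},{"translation": [0,0,-0.034],"rotation": [0,0,0]},{"translation": [0,0,-0.037],"rotation": [0,0,0]},{"translation": [0,0,-0.039],"rotation": [0,0,0]},{"translation": [0,0,-0.039],"rotation": [0,0,0]},{"translation": [0,0,-0.039],"rotation": [0,0,0]},{"translation": [0,0,-0.039],"rotation": [0,0,0]}]'

```text
t: 10.3
eef_pos: [0.6097, 0.3005, 0.0469]
ee_rot: [-3.142, -0.0, 0.017]
force: [0.2, -0.5, -2.4]
width: 0.06
gripper_force: 25.0
```

Emit:
apply_moves --steps '[{"translation": [0,0,-0.003],"rotation": [0,0,0]},{"translation": [0,0,-0.003],"rotation": [0,0,0]},{"translation": [0,0,-0.003],"rotation": [0,0,0]},{"translation": [0,0,-0.003],"rotation": [0,0,0]},{"translation": [0,0,-0.003],"rotation": [0,0,0]},{"translation": [0,0,-0.003],"rotation": [0,0,0]},{"translation": [0,0,-0.003],"rotation": [0,0,0]},{"translation": [0,0,-0.003],"rotation": [0,0,0]},{"translation": [0,0,-0.003],"rotation": [0,0,0]},{"translation": [0,0,-0.003],"rotation": [0,0,0]}]' --jaw -1

```text
t: 11.13
eef_pos: [0.6097, 0.3004, 0.0461]
ee_rot: [3.142, 0.0, 0.017]
force: [1.1, 0.1, 0.1]
width: 0.0874
gripper_force: 0.0
```

Emit:
apply_moves --steps '[{"translation": [0,0,0.05],"rotation": [0,0,0]},{"translation": [0,0,0.12],"rotation": [0,0,0]},{"translation": [0,0,0.2],"rotation": [0,0,0]},{"translation": [0,0,0.3],"rotation": [0,0,0]},{"translation": [0,0,0.4],"rotation": [0,0,0]},{"translation": [0,0,0.5],"rotation": [0,0,0]},{"translation": [0,0,0.6],"rotation": [0,0,0]},{"translation": [0,0,0.68],"rotation": [0,0,0]},{"translation": [0,0,0.72],"rotation": [0,0,0]},{"translation": [0,0,0.72],"rotation": [0,0,0]}]'

```text
t: 11.97
eef_pos: [0.6108, 0.301, 0.2298]
ee_rot: [-3.139, -0.004, 0.017]
force: [0.6, -1.0, 0.8]
width: 0.088
gripper_force: 0.0
```

Run:
```python
from h import *
m,im=look("w5",box=(0,0,1,1))
print(proj(m,[[.61+.042*a,.3005+.03*b,.06] for a in(1,-1) for b in(1,-1)]))
o=cv2.cvtColor(im,cv2.COLOR_BGR2GRAY)
k=(o>90).astype(np.uint8)
n,l,st,c=cv2.connectedComponentsWithStats(k)
t=c[(st[:,4]>15)&(st[:,4]<200)&(abs(c[:,0]-320)<80)&(c[:,1]<310)&(c[:,1]>100)];print(np.c_[t,cast(m,t,.06)].round(4))
```

```text
11.97 [0.6108 0.301  0.2298] [-3.139 -0.004  0.017] [ 0.74  0.36  0.03  0.   -1.23  0.84]
[[285.18698541 161.52092725]
 [363.40404594 162.91114295]
 [286.11391422 264.11716688]
 [358.69145785 265.3679795 ]]
[[2.950000e+02 1.798913e+02 6.380000e-01 3.230000e-01 6.000000e-02]
 [3.520741e+02 1.797963e+02 6.389000e-01 2.787000e-01 6.000000e-02]
 [2.968246e+02 2.565614e+02 5.748000e-01 3.216000e-01 6.000000e-02]
 [3.504754e+02 2.566393e+02 5.755000e-01 2.776000e-01 6.000000e-02]
 [3.061257e+02 2.718443e+02 5.614000e-01 3.139000e-01 6.000000e-02]
 [3.410488e+02 2.717012e+02 5.621000e-01 2.849000e-01 6.000000e-02]]
```

View pics/w5.png

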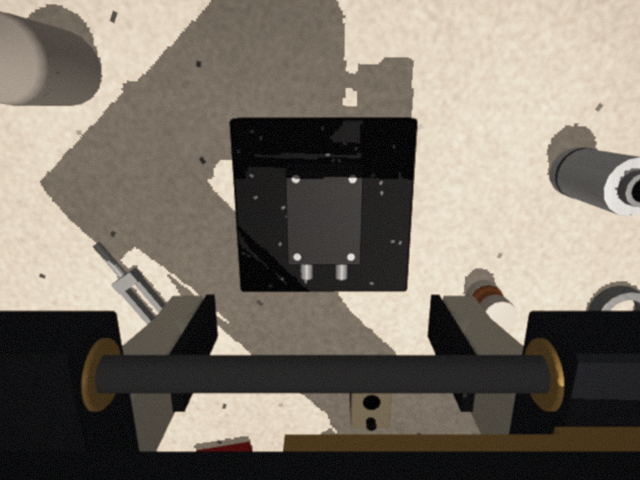

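The plate lies on the slab middle: its screws at (295,180), (352,180), (297,257) and (350,257) give about (0.608,0.300). Now to the short scanner.

Emit:
apply_moves --steps '[{"translation": [0,-0.08,0],"rotation": [0,0,0]},{"translation": [-0.04,-0.18,0],"rotation": [0,0,0]},{"translation": [-0.08,-0.28,0],"rotation": [0,0,0]},{"translation": [-0.12,-0.38,0],"rotation": [0,0,0]},{"translation": [-0.16,-0.48,0],"rotation": [0,0,0]},{"translation": [-0.2,-0.58,0],"rotation": [0,0,0]},{"translation": [-0.24,-0.68,0],"rotation": [0,0,0]},{"translation": [-0.28,-0.78,0],"rotation": [0,0,0]},{"translation": [-0.32,-0.88,0],"rotation": [0,0,0]},{"translation": [-0.36,-0.98,0],"rotation": [0,0,0]}]'

```text
t: 12.85
eef_pos: [0.5179, 0.0536, 0.2243]
ee_rot: [3.141, 0.003, 0.017]
force: [0.3, -1.2, 0.3]
width: 0.0881
gripper_force: 0.0
```

Emit:
apply_moves --steps '[{"translation": [-0.04,-0.1,0],"rotation": [0,0,0]},{"translation": [-0.08,-0.2,0],"rotation": [0,0,0]},{"translation": [-0.12,-0.3,0],"rotation": [0,0,0]},{"translation": [-0.16,-0.4,0],"rotation": [0,0,0]},{"translation": [-0.2,-0.5,0],"rotation": [0,0,0]},{"translation": [-0.24,-0.6,0],"rotation": [0,0,0]},{"translation": [-0.28,-0.7,0],"rotation": [0,0,0]},{"translation": [-0.32,-0.8,0],"rotation": [0,0,0]},{"translation": [-0.36,-0.9,0],"rotation": [0,0,0]},{"translation": [-0.4,-1,0],"rotation": [0,0,0]}]'

```text
t: 13.68
eef_pos: [0.4177, -0.1957, 0.2246]
ee_rot: [-3.141, 0.003, 0.017]
force: [-0.1, -0.3, 0.3]
width: 0.0875
gripper_force: 0.0
```

Emit:
apply_moves --steps '[{"translation": [0,-0.06,-0.05],"rotation": [0,0,0]},{"translation": [0,-0.08,-0.1],"rotation": [0,0,0]},{"translation": [0,-0.08,-0.15],"rotation": [0,0,0]},{"translation": [0,-0.08,-0.2],"rotation": [0,0,0]},{"translation": [0,-0.08,-0.25],"rotation": [0,0,0]},{"translation": [0,-0.08,-0.28],"rotation": [0,0,0]},{"translation": [0,-0.08,-0.3],"rotation": [0,0,0]},{"translation": [0,-0.08,-0.3],"rotation": [0,0,0]},{"translation": [0,-0.08,-0.3],"rotation": [0,0,0]},{"translation": [0,-0.08,-0.3],"rotation": [0,0,0]}]'

```text
t: 14.52
eef_pos: [0.42, -0.2146, 0.1515]
ee_rot: [3.141, -0.001, 0.017]
force: [0.1, 0.2, 0.5]
width: 0.0879
gripper_force: 0.0
```

Run:
```python
from h import *
m,im=look("w6",box=(0,0,1,1))
print(proj(m,[[.422,-.213,.046],[.422,-.213,.036]]))
```

```text
14.52 [ 0.42   -0.2146  0.1515] [ 3.141e+00 -1.000e-03  1.700e-02] [-0.05  0.09 -0.53  0.   -0.95  1.64]
[[319.45622743 234.87040733]
 [319.54947135 230.5228859 ]]
```

View pics/w6.png

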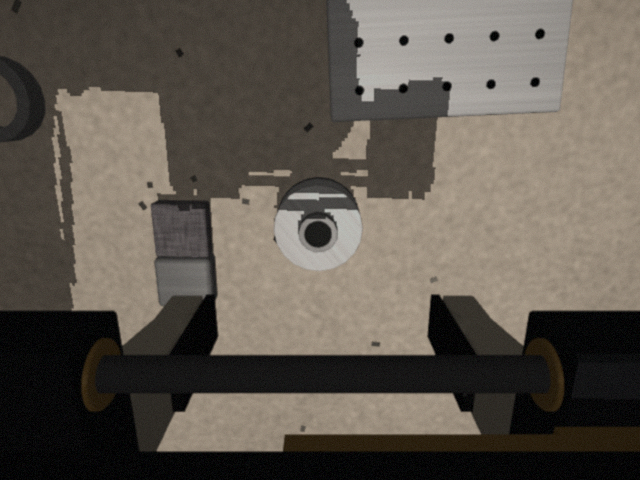

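The scanner's neck centre is at about (318,234) and its drum is about 86 px wide, so it stands at (0.4225,-0.2125). The brush at (180,250) is outside the fingers' path.

Emit:
apply_moves --steps '[{"translation": [0.01,0.008,-0.06],"rotation": [0,0,0]},{"translation": [0.01,0.008,-0.14],"rotation": [0,0,0]},{"translation": [0.01,0.008,-0.22],"rotation": [0,0,0]},{"translation": [0.01,0.008,-0.3],"rotation": [0,0,0]},{"translation": [0.01,0.008,-0.38],"rotation": [0,0,0]},{"translation": [0.01,0.008,-0.45],"rotation": [0,0,0]},{"translation": [0.01,0.008,-0.51],"rotation": [0,0,0]},{"translation": [0.01,0.008,-0.55],"rotation": [0,0,0]},{"translation": [0.01,0.008,-0.57],"rotation": [0,0,0]},{"translation": [0.01,0.008,-0.57],"rotation": [0,0,0]}]'

```text
t: 15.4
eef_pos: [0.4219, -0.2125, 0.008]
ee_rot: [-3.142, 0.001, 0.017]
force: [-0.1, -0.6, 0.8]
width: 0.0879
gripper_force: 0.0
```

Emit:
apply_moves --steps '[{"translation": [0,0,0],"rotation": [0,0,0]},{"translation": [0,0,0],"rotation": [0,0,0]},{"translation": [0,0,0],"rotation": [0,0,0]},{"translation": [0,0,0],"rotation": [0,0,0]},{"translation": [0,0,0],"rotation": [0,0,0]},{"translation": [0,0,0],"rotation": [0,0,0]},{"translation": [0,0,0],"rotation": [0,0,0]},{"translation": [0,0,0],"rotation": [0,0,0]},{"translation": [0,0,0],"rotation": [0,0,0]},{"translation": [0,0,0],"rotation": [0,0,0]}]' --jaw 1 --newtons 25

```text
t: 16.23
eef_pos: [0.4226, -0.2126, 0.0091]
ee_rot: [3.141, -0.001, 0.017]
force: [-0.9, 1.7, 5.9]
width: 0.0596
gripper_force: 25.0
```

Run:
```python
from h import *
m,im=look("w7",box=(0,0,1,1))
g=cv2.cvtColor(im,cv2.COLOR_BGR2GRAY)
print(proj(m,[get_state()["eef_pos"]*[1,1,0]+[0,0,z] for z in(.036,.046)]))
```

```text
16.23 [ 0.4226 -0.2126  0.0091] [ 3.141e+00 -1.000e-03  1.700e-02] [-0.05  0.3  -0.69  0.   -0.58  1.64]
[[321.55267255 349.34660495]
 [321.50234071 365.82219295]]
```

View pics/w7.png

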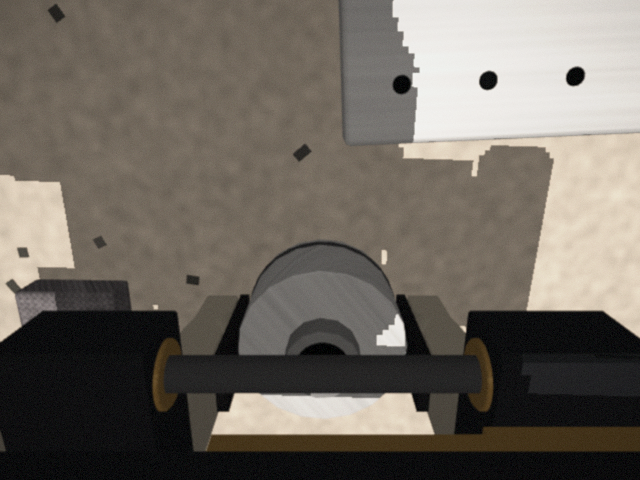

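Emit:
apply_moves --steps '[{"translation": [0,0,0.03],"rotation": [0,0,0]},{"translation": [0,0,0.08],"rotation": [0,0,0]},{"translation": [0,0,0.16],"rotation": [0,0,0]},{"translation": [0,0,0.24],"rotation": [0,0,0]},{"translation": [0,0,0.32],"rotation": [0,0,0]},{"translation": [0,0,0.4],"rotation": [0,0,0]},{"translation": [0,0,0.48],"rotation": [0,0,0]},{"translation": [0,0,0.54],"rotation": [0,0,0]},{"translation": [0,0,0.58],"rotation": [0,0,0]},{"translation": [0,0,0.6],"rotation": [0,0,0]}]'

```text
t: 17.12
eef_pos: [0.4225, -0.2126, 0.16]
ee_rot: [3.141, -0.002, 0.017]
force: [-0.1, 0.3, -2.7]
width: 0.0594
gripper_force: 25.0
```

Emit:
apply_moves --steps '[{"translation": [0.02,0.05,0],"rotation": [0,0,0]},{"translation": [0.05,0.13,0],"rotation": [0,0,0]},{"translation": [0.09,0.23,0],"rotation": [0,0,0]},{"translation": [0.13,0.33,0],"rotation": [0,0,0]},{"translation": [0.17,0.43,0],"rotation": [0,0,0]},{"translation": [0.21,0.53,0],"rotation": [0,0,0]},{"translation": [0.25,0.63,0],"rotation": [0,0,0]},{"translation": [0.29,0.73,0],"rotation": [0,0,0]},{"translation": [0.33,0.83,0],"rotation": [0,0,0]},{"translation": [0.37,0.93,0],"rotation": [0,0,0]}]'

```text
t: 17.95
eef_pos: [0.5143, 0.0211, 0.1576]
ee_rot: [3.141, 0.002, 0.017]
force: [0.4, -1.4, -3.4]
width: 0.0597
gripper_force: 25.0
```

Emit:
apply_moves --steps '[{"translation": [0.04,0.1,0],"rotation": [0,0,0]},{"translation": [0.08,0.2,0],"rotation": [0,0,0]},{"translation": [0.12,0.3,0],"rotation": [0,0,0]},{"translation": [0.16,0.4,0],"rotation": [0,0,0]},{"translation": [0.2,0.5,0],"rotation": [0,0,0]},{"translation": [0.24,0.6,0],"rotation": [0,0,0]},{"translation": [0.28,0.7,0],"rotation": [0,0,0]},{"translation": [0.32,0.8,0],"rotation": [0,0,0]},{"translation": [0.35,0.9,0],"rotation": [0,0,0]},{"translation": [0.376,0.97,0],"rotation": [0,0,0]}]'

```text
t: 18.78
eef_pos: [0.6085, 0.2642, 0.1568]
ee_rot: [3.14, 0.002, 0.018]
force: [0.5, -0.6, -1.1]
width: 0.0594
gripper_force: 25.0
```

Emit:
apply_moves --steps '[{"translation": [0,0.08,0],"rotation": [0,0,0]},{"translation": [0,0.14,0],"rotation": [0,0,0]},{"translation": [0,0.152,0],"rotation": [0,0,0]},{"translation": [0,0.152,-0.03],"rotation": [0,0,0]},{"translation": [0,0.152,-0.08],"rotation": [0,0,0]},{"translation": [0,0.152,-0.13],"rotation": [0,0,0]},{"translation": [0,0.152,-0.18],"rotation": [0,0,0]},{"translation": [0,0.152,-0.2],"rotation": [0,0,0]},{"translation": [0,0.152,-0.2],"rotation": [0,0,0]},{"translation": [0,0.152,-0.2],"rotation": [0,0,0]}]'

```text
t: 19.62
eef_pos: [0.6087, 0.2999, 0.108]
ee_rot: [3.141, 0.001, 0.017]
force: [0.4, 0.6, -2.4]
width: 0.0595
gripper_force: 25.0
```

Run:
```python
from h import *
m,im=look("w8",box=(0,0,1,1))
for (x,y) in [(.609,.3005),(.606,.3005)]: print(proj(m,[[x+.032,y+.022,.06],[x+.032,y-.022,.06]]))
g=cv2.cvtColor(im,cv2.COLOR_BGR2GRAY)
n,l,st,c=cv2.connectedComponentsWithStats((g[100:340,200:440]>80).astype(np.uint8))
for a,b in zip(st,c):
    if 20<a[4]<800: print(a,b+[200,100],cast(m,b+[200,100],.06).round(4))
```

```text
19.62 [0.6087 0.2999 0.108 ] [3.141e+00 1.000e-03 1.700e-02] [ 0.74  0.45 -0.13  0.   -0.99  0.84]
[[277.5169166  209.74878658]
 [365.54055906 211.15907538]]
[[277.61051103 215.57330934]
 [365.25507158 216.97055133]]
[160 105  13  14 113] [366.20353982 213.00884956] [[0.6401 0.2781 0.06  ]]
[ 72 109  11  10  92] [277.01086957 213.66304348] [[0.639  0.3228 0.06  ]]
[ 91 139  40   9  70] [311.67142857 241.81428571] [[0.6244 0.3053 0.06  ]]
[132 141  20   6  29] [341.06896552 242.5862069 ] [[0.6243 0.2902 0.06  ]]
[ 99 230  48  10 295] [321.88474576 336.04067797] [[0.5699 0.2992 0.06  ]]
```

View pics/w8.png

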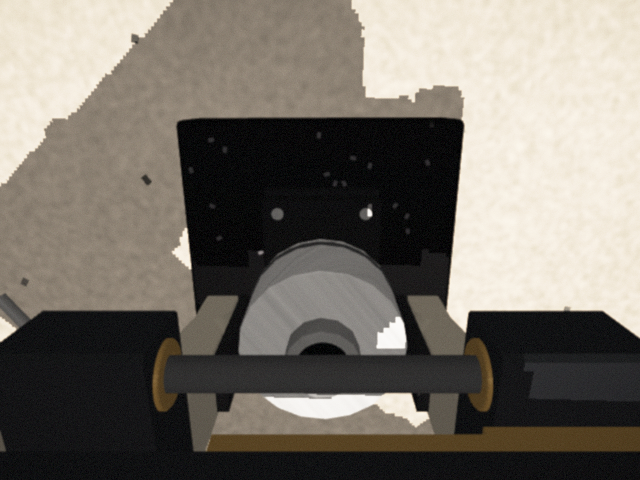

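The plate screws at (277,213) and (366,213) show the plate centre near x=0.607. The scanner sits well in the grip, so I'll nudge back slightly and lower.

Emit:
apply_moves --steps '[{"translation": [-0.006,0.002,-0.02],"rotation": [0,0,0]},{"translation": [-0.006,0.002,-0.05],"rotation": [0,0,0]},{"translation": [-0.006,0.002,-0.08],"rotation": [0,0,0]},{"translation": [-0.006,0.002,-0.105],"rotation": [0,0,0]},{"translation": [-0.006,0.002,-0.125],"rotation": [0,0,0]},{"translation": [-0.006,0.002,-0.138],"rotation": [0,0,0]},{"translation": [-0.006,0.002,-0.146],"rotation": [0,0,0]},{"translation": [-0.006,0.002,-0.15],"rotation": [0,0,0]},{"translation": [-0.006,0.002,-0.154],"rotation": [0,0,0]},{"translation": [-0.006,0.002,-0.154],"rotation": [0,0,0]}]'

```text
t: 20.5
eef_pos: [0.6073, 0.301, 0.0701]
ee_rot: [-3.142, -0.0, 0.017]
force: [-0.2, 0.1, -2.2]
width: 0.0596
gripper_force: 25.0
```

Emit:
apply_moves --steps '[{"translation": [0,0,-0.002],"rotation": [0,0,0]},{"translation": [0,0,-0.004],"rotation": [0,0,0]},{"translation": [0,0,-0.006],"rotation": [0,0,0]},{"translation": [0,0,-0.006],"rotation": [0,0,0]},{"translation": [0,0,-0.006],"rotation": [0,0,0]},{"translation": [0,0,-0.006],"rotation": [0,0,0]},{"translation": [0,0,-0.006],"rotation": [0,0,0]},{"translation": [0,0,-0.006],"rotation": [0,0,0]},{"translation": [0,0,-0.006],"rotation": [0,0,0]},{"translation": [0,0,-0.006],"rotation": [0,0,0]}]'

```text
t: 21.33
eef_pos: [0.6073, 0.301, 0.0691]
ee_rot: [-3.141, -0.0, 0.017]
force: [-2.4, -0.3, 5.3]
width: 0.0596
gripper_force: 25.0
```

Emit:
apply_moves --steps '[{"translation": [0,0,0],"rotation": [0,0,0]},{"translation": [0,0,0],"rotation": [0,0,0]},{"translation": [0,0,0],"rotation": [0,0,0]},{"translation": [0,0,0],"rotation": [0,0,0]},{"translation": [0,0,0],"rotation": [0,0,0]},{"translation": [0,0,0],"rotation": [0,0,0]},{"translation": [0,0,0],"rotation": [0,0,0]},{"translation": [0,0,0],"rotation": [0,0,0]},{"translation": [0,0,0],"rotation": [0,0,0]},{"translation": [0,0,0],"rotation": [0,0,0]}]' --jaw -1

```text
t: 22.17
eef_pos: [0.6072, 0.301, 0.0686]
ee_rot: [-3.142, -0.0, 0.017]
force: [0.3, 0.8, -0.1]
width: 0.0877
gripper_force: 0.0
```

Emit:
apply_moves --steps '[{"translation": [0,0,0.04],"rotation": [0,0,0]},{"translation": [0,0,0.1],"rotation": [0,0,0]},{"translation": [0,0,0.18],"rotation": [0,0,0]},{"translation": [0,0,0.28],"rotation": [0,0,0]},{"translation": [0,0,0.38],"rotation": [0,0,0]},{"translation": [0,0,0.46],"rotation": [0,0,0]},{"translation": [0,0,0.52],"rotation": [0,0,0]},{"translation": [0,0,0.56],"rotation": [0,0,0]},{"translation": [0,0,0.56],"rotation": [0,0,0]},{"translation": [0,0,0.56],"rotation": [0,0,0]}]'

```text
t: 23.0
eef_pos: [0.6071, 0.301, 0.2088]
ee_rot: [-3.141, -0.0, 0.017]
force: [-0.4, 0.9, -0.2]
width: 0.0873
gripper_force: 0.0
```

Run:
```python
from h import *
m,im=look("w9",box=(0,0,1,1))
g=cv2.cvtColor(im,cv2.COLOR_BGR2GRAY)
n,l,st,c=cv2.connectedComponentsWithStats((g[100:310,220:420]>90).astype(np.uint8))
for a,b in zip(st,c):
    if 20<a[4]<12000: print(a,b+[220,100],cast(m,b+[220,100],.06).round(4))
p=get_state()["eef_pos"]
print(proj(m,[[.6073,.301,.096],[.6073,.301,.106],[.6075,.3005,.06]]))
```

```text
23.0 [0.6071 0.301  0.2088] [-3.141 -0.     0.017] [ 0.75  0.37 -0.01 -0.   -1.19  0.84]
[   0    0  200  210 7196] [307.38326848 216.43982768] [[0.61  0.312 0.06 ]]
[130  73   9   6  39] [353.87179487 175.53846154] [[0.6412 0.2786 0.06  ]]
[69 74  8  5 31] [292.4516129  175.70967742] [[0.6403 0.3231 0.06  ]]
[  57   84   91  104 6100] [322.49688525 232.52016393] [[0.5977 0.3006 0.06  ]]
[[322.05169715 234.2275744 ]
 [322.02990479 238.73890766]
 [322.79179833 219.97319595]]
```

View pics/w9.png

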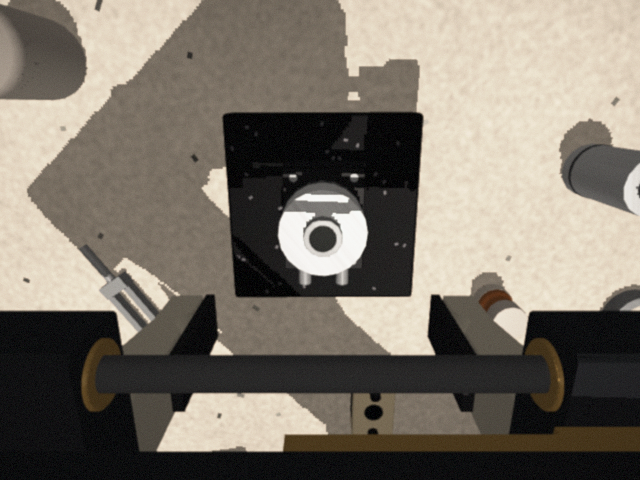

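The short scanner stands mid-plate: its neck centre is at (323,238), predicted (322,239). Next is the collar.

Emit:
apply_moves --steps '[{"translation": [-0.04,-0.1,0],"rotation": [0,0,0]},{"translation": [-0.08,-0.2,0],"rotation": [0,0,0]},{"translation": [-0.12,-0.3,0],"rotation": [0,0,0]},{"translation": [-0.16,-0.4,0],"rotation": [0,0,0]},{"translation": [-0.2,-0.5,0],"rotation": [0,0,0]},{"translation": [-0.24,-0.6,0],"rotation": [0,0,0]},{"translation": [-0.28,-0.7,0],"rotation": [0,0,0]},{"translation": [-0.32,-0.8,0],"rotation": [0,0,0]},{"translation": [-0.36,-0.9,0],"rotation": [0,0,0]},{"translation": [-0.4,-1,0],"rotation": [0,0,0]}]'

```text
t: 23.88
eef_pos: [0.5057, 0.0495, 0.2072]
ee_rot: [3.141, 0.002, 0.017]
force: [1.4, -0.5, 0.4]
width: 0.0876
gripper_force: 0.0
```

Emit:
apply_moves --steps '[{"translation": [-0.02,-0.1,0],"rotation": [0,0,0]},{"translation": [-0.03,-0.18,-0.03],"rotation": [0,0,0]},{"translation": [-0.03,-0.18,-0.08],"rotation": [0,0,0]},{"translation": [-0.03,-0.18,-0.14],"rotation": [0,0,0]},{"translation": [-0.03,-0.18,-0.2],"rotation": [0,0,0]},{"translation": [-0.03,-0.18,-0.24],"rotation": [0,0,0]},{"translation": [-0.03,-0.18,-0.24],"rotation": [0,0,0]},{"translation": [-0.03,-0.18,-0.24],"rotation": [0,0,0]},{"translation": [-0.03,-0.18,-0.24],"rotation": [0,0,0]},{"translation": [-0.03,-0.18,-0.24],"rotation": [0,0,0]}]'

```text
t: 24.72
eef_pos: [0.5002, 0.0062, 0.1493]
ee_rot: [-3.141, -0.001, 0.017]
force: [-0.2, -0.4, 0.3]
width: 0.0878
gripper_force: 0.0
```

Run:
```python
from h import *
m,im=look("w10",box=(0,0,1,1))
p=[.499,.006,.018];e=proj(m,p)[0];print("pred",e)
g=cv2.medianBlur(cv2.cvtColor(im,cv2.COLOR_BGR2GRAY),5)
c=cv2.HoughCircles(g[:310],cv2.HOUGH_GRADIENT,1,15,param1=80,param2=18,minRadius=20,maxRadius=60)
for a in (c[0] if c is not None else []):
    if np.hypot(*(a[:2]-e))<60: print(a,cast(m,a[:2],.018).round(4))
```

```text
24.72 [0.5002 0.0062 0.1493] [-3.141e+00 -1.000e-03  1.700e-02] [ 0.41  0.14 -0.48  0.   -0.95  1.18]
pred [322.23604987 228.7119549 ]
[322.5 220.5  39.9] [[0.505  0.0059 0.018 ]]
[310.5 207.5  36.9] [[0.5143 0.0145 0.018 ]]
[333.5 207.5  36. ] [[ 0.5146 -0.0016  0.018 ]]
[320.5 235.5  25.2] [[0.4939 0.0072 0.018 ]]
[338.5 231.5  20.8] [[ 0.4971 -0.0056  0.018 ]]
[304.5 226.5  21.3] [[0.5004 0.0186 0.018 ]]
```

View pics/w10.png

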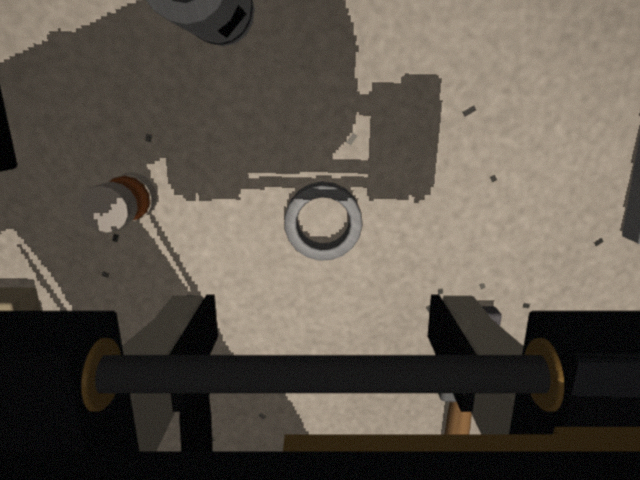

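The collar ring spans x 285–362 and is centred at (323,220), so it lies at (0.505,0.0055) with the 39 px radius expected. Down, then grip.

Emit:
apply_moves --steps '[{"translation": [0.018,-0.003,-0.06],"rotation": [0,0,0]},{"translation": [0.018,-0.003,-0.14],"rotation": [0,0,0]},{"translation": [0.018,-0.003,-0.22],"rotation": [0,0,0]},{"translation": [0.018,-0.003,-0.3],"rotation": [0,0,0]},{"translation": [0.018,-0.003,-0.38],"rotation": [0,0,0]},{"translation": [0.018,-0.003,-0.45],"rotation": [0,0,0]},{"translation": [0.018,-0.003,-0.51],"rotation": [0,0,0]},{"translation": [0.018,-0.003,-0.55],"rotation": [0,0,0]},{"translation": [0.018,-0.003,-0.57],"rotation": [0,0,0]},{"translation": [0.018,-0.003,-0.574],"rotation": [0,0,0]}]'

```text
t: 25.6
eef_pos: [0.5041, 0.0052, 0.0046]
ee_rot: [3.141, 0.001, 0.017]
force: [0.6, 0.7, 0.8]
width: 0.0874
gripper_force: 0.0
```

Emit:
apply_moves --steps '[{"translation": [0,0,0],"rotation": [0,0,0]},{"translation": [0,0,0],"rotation": [0,0,0]},{"translation": [0,0,0],"rotation": [0,0,0]},{"translation": [0,0,0],"rotation": [0,0,0]},{"translation": [0,0,0],"rotation": [0,0,0]},{"translation": [0,0,0],"rotation": [0,0,0]},{"translation": [0,0,0],"rotation": [0,0,0]},{"translation": [0,0,0],"rotation": [0,0,0]},{"translation": [0,0,0],"rotation": [0,0,0]},{"translation": [0,0,0],"rotation": [0,0,0]}]' --jaw 1 --newtons 18

```text
t: 26.43
eef_pos: [0.5045, 0.0053, 0.0055]
ee_rot: [-3.141, -0.001, 0.017]
force: [-1.5, 0.4, 5.4]
width: 0.056
gripper_force: 18.0
```

Run:
```python
from h import *
m,im=look("w11",box=(0,0,1,1))
e=get_state()["eef_pos"]
print(proj(m,[[e[0],e[1],.018],[e[0]+.028,e[1],.018],[e[0]-.028,e[1],.018]]))
g=cv2.cvtColor(im,cv2.COLOR_BGR2GRAY);print(g[240:350:2,322].tolist());print(g[390:440:2,322].tolist())
```

```text
26.43 [0.5045 0.0053 0.0055] [-3.141e+00 -1.000e-03  1.700e-02] [ 0.4   0.34 -0.62  0.   -0.6   1.19]
[[321.66037041 328.97704313]
 [322.93301008 261.26667566]
 [320.51323814 390.00983139]]
[112, 107, 109, 107, 108, 116, 110, 56, 56, 53, 61, 59, 61, 57, 78, 82, 77, 75, 74, 73, 74, 72, 72, 72, 106, 117, 113, 114, 112, 113, 113, 111, 112, 110, 132, 218, 212, 116, 118, 115, 112, 112, 114, 119, 113, 122, 114, 201, 217, 216, 220, 161, 106, 115, 109]
[34, 76, 204, 217, 218, 221, 219, 215, 212, 215, 210, 212, 216, 215, 213, 213, 211, 209, 210, 208, 213, 216, 148, 53, 55]
```

Emit:
apply_moves --steps '[{"translation": [0,0,0.03],"rotation": [0,0,0]},{"translation": [0,0,0.08],"rotation": [0,0,0]},{"translation": [0,0,0.16],"rotation": [0,0,0]},{"translation": [0,0,0.24],"rotation": [0,0,0]},{"translation": [0,0,0.32],"rotation": [0,0,0]},{"translation": [0,0,0.4],"rotation": [0,0,0]},{"translation": [0,0,0.48],"rotation": [0,0,0]},{"translation": [0,0,0.56],"rotation": [0,0,0]},{"translation": [0,0,0.62],"rotation": [0,0,0]},{"translation": [0,0,0.65],"rotation": [0,0,0]}]'

```text
t: 27.32
eef_pos: [0.5048, 0.0053, 0.1699]
ee_rot: [-3.141, -0.003, 0.017]
force: [-0.5, 0.4, -1.1]
width: 0.0562
gripper_force: 18.0
```

Emit:
apply_moves --steps '[{"translation": [0.02,0.05,0],"rotation": [0,0,0]},{"translation": [0.05,0.13,0],"rotation": [0,0,0]},{"translation": [0.09,0.23,0],"rotation": [0,0,0]},{"translation": [0.13,0.33,0],"rotation": [0,0,0]},{"translation": [0.17,0.43,0],"rotation": [0,0,0]},{"translation": [0.21,0.53,0],"rotation": [0,0,0]},{"translation": [0.25,0.63,0],"rotation": [0,0,0]},{"translation": [0.29,0.73,0],"rotation": [0,0,0]},{"translation": [0.33,0.83,0],"rotation": [0,0,0]},{"translation": [0.36,0.93,0],"rotation": [0,0,0]}]'

```text
t: 28.15
eef_pos: [0.5941, 0.2393, 0.1659]
ee_rot: [3.14, 0.002, 0.017]
force: [0.9, -0.0, -0.6]
width: 0.0562
gripper_force: 18.0
```

Emit:
apply_moves --steps '[{"translation": [0.03,0.1,0],"rotation": [0,0,0]},{"translation": [0.05,0.18,0],"rotation": [0,0,0]},{"translation": [0.054,0.24,0],"rotation": [0,0,0]},{"translation": [0.054,0.25,0],"rotation": [0,0,0]},{"translation": [0.054,0.25,-0.03],"rotation": [0,0,0]},{"translation": [0.054,0.25,-0.07],"rotation": [0,0,0]},{"translation": [0.054,0.25,-0.11],"rotation": [0,0,0]},{"translation": [0.054,0.25,-0.13],"rotation": [0,0,0]},{"translation": [0.054,0.25,-0.13],"rotation": [0,0,0]},{"translation": [0.054,0.25,-0.13],"rotation": [0,0,0]}]'

```text
t: 28.98
eef_pos: [0.6076, 0.2994, 0.1346]
ee_rot: [3.141, 0.001, 0.016]
force: [-0.3, -0.5, -1.6]
width: 0.0562
gripper_force: 18.0
```

Run:
```python
from h import *
m,im=look("w12",box=(0,0,1,1))
m=camera_model("side");im=grab_frame("side");cv2.imwrite("pics/s2.png",im)
print(proj(m,[[.607,.3005,.106],[.607,.3005,.096]]))
```

```text
28.98 [0.6076 0.2994 0.1346] [3.141e+00 1.000e-03 1.600e-02] [ 0.74  0.43 -0.1   0.   -1.04  0.84]
[[350.58833372 167.42640046]
 [350.43971613 171.03931786]]
```

Emit:
apply_moves --steps '[{"translation": [0,0,-0.02],"rotation": [0,0,0]},{"translation": [0,0,-0.04],"rotation": [0,0,0]},{"translation": [0,0,-0.06],"rotation": [0,0,0]},{"translation": [0,0,-0.075],"rotation": [0,0,0]},{"translation": [0,0,-0.09],"rotation": [0,0,0]},{"translation": [0,0,-0.1],"rotation": [0,0,0]},{"translation": [0,0,-0.11],"rotation": [0,0,0]},{"translation": [0,0,-0.117],"rotation": [0,0,0]},{"translation": [0,0,-0.122],"rotation": [0,0,0]},{"translation": [0,0,-0.122],"rotation": [0,0,0]}]'

```text
t: 29.92
eef_pos: [0.6076, 0.3001, 0.1043]
ee_rot: [3.141, 0.0, 0.017]
force: [-0.2, -0.7, -1.0]
width: 0.0558
gripper_force: 18.0
```

Emit:
apply_moves --steps '[{"translation": [0,0,-0.003],"rotation": [0,0,0]},{"translation": [0,0,-0.006],"rotation": [0,0,0]},{"translation": [0,0,-0.009],"rotation": [0,0,0]},{"translation": [0,0,-0.011],"rotation": [0,0,0]},{"translation": [0,0,-0.012],"rotation": [0,0,0]},{"translation": [0,0,-0.012],"rotation": [0,0,0]},{"translation": [0,0,-0.012],"rotation": [0,0,0]},{"translation": [0,0,-0.012],"rotation": [0,0,0]},{"translation": [0,0,-0.012],"rotation": [0,0,0]},{"translation": [0,0,-0.012],"rotation": [0,0,0]}]'

```text
t: 30.75
eef_pos: [0.6077, 0.3002, 0.1016]
ee_rot: [3.142, -0.0, 0.017]
force: [-0.3, -0.2, -0.2]
width: 0.0558
gripper_force: 18.0
```

Contact is just made, and the height matches a seated collar. Release, rise and check numerically.

Emit:
apply_moves --steps '[{"translation": [0,0,-0.002],"rotation": [0,0,0]},{"translation": [0,0,-0.002],"rotation": [0,0,0]},{"translation": [0,0,-0.002],"rotation": [0,0,0]},{"translation": [0,0,-0.002],"rotation": [0,0,0]},{"translation": [0,0,-0.002],"rotation": [0,0,0]},{"translation": [0,0,-0.002],"rotation": [0,0,0]},{"translation": [0,0,-0.002],"rotation": [0,0,0]},{"translation": [0,0,-0.002],"rotation": [0,0,0]},{"translation": [0,0,-0.002],"rotation": [0,0,0]},{"translation": [0,0,-0.002],"rotation": [0,0,0]}]' --jaw -1

```text
t: 31.58
eef_pos: [0.6077, 0.3002, 0.1011]
ee_rot: [3.142, 0.0, 0.017]
force: [-0.1, -0.2, 0.4]
width: 0.0874
gripper_force: 0.0
```

Emit:
apply_moves --steps '[{"translation": [0,0,0.04],"rotation": [0,0,0]},{"translation": [0,0,0.1],"rotation": [0,0,0]},{"translation": [0,0,0.18],"rotation": [0,0,0]},{"translation": [0,0,0.28],"rotation": [0,0,0]},{"translation": [0,0,0.36],"rotation": [0,0,0]},{"translation": [0,0,0.42],"rotation": [0,0,0]},{"translation": [0,0,0.46],"rotation": [0,0,0]},{"translation": [0,0,0.48],"rotation": [0,0,0]},{"translation": [0,0,0.48],"rotation": [0,0,0]},{"translation": [0,0,0.48],"rotation": [0,0,0]}]'

```text
t: 32.42
eef_pos: [0.6074, 0.3, 0.2205]
ee_rot: [3.141, 0.001, 0.017]
force: [-0.1, 0.2, -0.7]
width: 0.0879
gripper_force: 0.0
```

Run:
```python
from h import *
m,im=look("w13",box=(0,0,1,1))
g=cv2.cvtColor(im,cv2.COLOR_BGR2GRAY)
print("pred collar top c,+x,-x,+y,-y",proj(m,[[.607+a,.3005+b,.114] for a,b in((0,0),(.028,0),(-.028,0),(0,.028),(0,-.028))]).round(1).tolist(),"neck",proj(m,[.607,.3005,.106]).round(1))
c=cv2.HoughCircles(cv2.medianBlur(g[:310],5),cv2.HOUGH_GRADIENT,1,8,param1=80,param2=16,minRadius=15,maxRadius=60)
for a in c[0]:
    if abs(a[0]-322)<25 and abs(a[1]-240)<35: print(a,cast(m,a[:2],.114).round(4))
print(g[190:300:3,322].tolist())
```

```text
32.42 [0.6074 0.3    0.2205] [3.141e+00 1.000e-03 1.700e-02] [ 0.75  0.37  0.01 -0.   -1.21  0.84]
pred collar top c,+x,-x,+y,-y [[321.2, 237.7], [321.9, 195.5], [320.5, 277.3], [278.4, 237.0], [364.0, 238.4]] neck [[321.2 234.1]]
[321.5 235.5  42.7] [[0.6085 0.3003 0.114 ]]
[320.5 222.5  42.7] [[0.6173 0.3011 0.114 ]]
[312.5 225.5  34.9] [[0.6152 0.3063 0.114 ]]
[315.5 213.5  32.7] [[0.6232 0.3044 0.114 ]]
[323.5 248.5  44.9] [[0.5995 0.2989 0.114 ]]
[325.5 211.5  31.6] [[0.6246 0.298  0.114 ]]
[329.5 221.5  27.1] [[0.618  0.2953 0.114 ]]
[306.5 238.5  40.5] [[0.6063 0.3101 0.114 ]]
[305.5 246.5  33. ] [[0.6007 0.3107 0.114 ]]
[333.5 243.5  29.2] [[0.6031 0.2924 0.114 ]]
[316.5 242.5  22.5] [[0.6036 0.3035 0.114 ]]
[313.5 255.5  36. ] [[0.5945 0.3054 0.114 ]]
[304.5 223.5  31.6] [[0.6164 0.3115 0.114 ]]
[326.5 256.5  34.9] [[0.594  0.2968 0.114 ]]
[333.5 230.5  29.4] [[0.612  0.2926 0.114 ]]
[306.5 215.5  24.8] [[0.6218 0.3102 0.114 ]]
[337.5 219.5  25.2] [[0.6195 0.2902 0.114 ]]
[333.5 208.5  23.9] [[0.6267 0.2929 0.114 ]]
[339.5 237.5  24.9] [[0.6073 0.2885 0.114 ]]
[298.5 234.5  19.3] [[0.6089 0.3153 0.114 ]]
[303.5 207.5  19.3] [[0.627  0.3121 0.114 ]]
[342.5 211.5  15.8] [[0.6248 0.2871 0.114 ]]
[118, 90, 62, 82, 207, 85, 75, 91, 70, 221, 192, 51, 50, 50, 55, 48, 52, 48, 43, 194, 215, 242, 116, 68, 63, 60, 183, 211, 191, 166, 39, 36, 32, 29, 107, 115, 121]
```

The collar is seated: its circle at (321.5,235.5) with r 42.7 px gives (0.6085,0.3003), at the expected radius. Now the cream head.

Emit:
apply_moves --steps '[{"translation": [-0.1,-0.02,0],"rotation": [0,0,0]},{"translation": [-0.2,-0.05,0],"rotation": [0,0,0]},{"translation": [-0.3,-0.08,0],"rotation": [0,0,0]},{"translation": [-0.4,-0.11,0],"rotation": [0,0,0]},{"translation": [-0.5,-0.14,0],"rotation": [0,0,0]},{"translation": [-0.6,-0.17,0],"rotation": [0,0,0]},{"translation": [-0.7,-0.2,0],"rotation": [0,0,0]},{"translation": [-0.78,-0.2,0],"rotation": [0,0,0]},{"translation": [-0.8,-0.2,0],"rotation": [0,0,0]},{"translation": [-0.8,-0.2,0],"rotation": [0,0,0]}]'

```text
t: 33.3
eef_pos: [0.4065, 0.2499, 0.2208]
ee_rot: [3.141, 0.0, 0.018]
force: [-0.5, 0.1, 0.1]
width: 0.0876
gripper_force: 0.0
```

Emit:
apply_moves --steps '[{"translation": [0,0,-0.04],"rotation": [0,0,0]},{"translation": [0,0,-0.1],"rotation": [0,0,0]},{"translation": [0,0,-0.16],"rotation": [0,0,0]},{"translation": [0,0,-0.22],"rotation": [0,0,0]},{"translation": [0,0,-0.26],"rotation": [0,0,0]},{"translation": [0,0,-0.28],"rotation": [0,0,0]},{"translation": [0,0,-0.28],"rotation": [0,0,0]},{"translation": [0,0,-0.28],"rotation": [0,0,0]},{"translation": [0,0,-0.28],"rotation": [0,0,0]},{"translation": [0,0,-0.28],"rotation": [0,0,0]}]'

```text
t: 34.13
eef_pos: [0.4081, 0.2506, 0.1518]
ee_rot: [-3.141, -0.001, 0.017]
force: [-0.0, 0.6, 0.3]
width: 0.0877
gripper_force: 0.0
```

Run:
```python
from h import *
t=camera_model("top");P=cast(t,[[205.9,253.1],[207.2,276.9]],.038);print("top est",P.mean(0),np.degrees(np.arctan2(*(P[0]-P[1])[1::-1])))
m,im=look("w14",box=(0,0,1,1))
print("pred",proj(m,P).round(0).tolist())
g=cv2.cvtColor(im,cv2.COLOR_BGR2GRAY)
n,l,st,c=cv2.connectedComponentsWithStats((g[:320]<65).astype(np.uint8))
for a,b in zip(st,c):
    if 80<a[4]<3000: print(a,b.round(1),cast(m,b,.038).round(4))
```

```text
top est [0.40777904 0.24761667 0.038     ] 0.9581641013604338
34.13 [0.4081 0.2506 0.1518] [-3.141e+00 -1.000e-03  1.700e-02] [ 0.96  0.1  -0.52  0.   -0.95  0.63]
pred [[327.0, 201.0], [326.0, 267.0]]
[464  35  36  53 942] [481.2  61.7] [[0.5167 0.158  0.038 ]]
[  0  57  85 126 821] [ 35.2 107.7] [[0.486  0.4277 0.038 ]]
[  0  95  23  31 233] [  9.7 111.5] [[0.4835 0.4438 0.038 ]]
[318 187  15  17 215] [324.9 195.3] [[0.4346 0.2492 0.038 ]]
[313 216  24  23 440] [324.6 227.1] [[0.4131 0.249  0.038 ]]
[318 253  13  17 179] [324.2 260.4] [[0.3894 0.2488 0.038 ]]
[ 484  278   41   42 1268] [504.8 300.6] [[0.3615 0.121  0.038 ]]
[184 294  33  26 554] [204.  308.9] [[0.3512 0.3335 0.038 ]]
[429 295  33  25 507] [441.2 309.5] [[0.3538 0.1651 0.038 ]]
[242 296  55  24 689] [271.2 311.3] [[0.3502 0.2859 0.038 ]]
[   0  309  163   11 1406] [ 77.8 314.9] [[0.3449 0.424  0.038 ]]
[529 311 111   9 993] [584.3 315. ] [[0.3512 0.0627 0.038 ]]
```

View pics/w14.png

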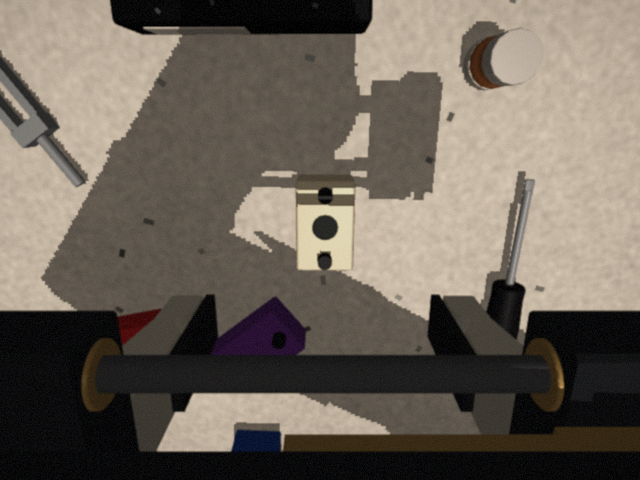

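The cream head's thumbscrews at (325,195) and (324,260) give a centre of (0.412,0.249) and a yaw of about 1°; their 45 mm spacing fits 46. The purple block is clear of the fingers.

Emit:
apply_moves --steps '[{"translation": [0.016,-0.006,-0.06],"rotation": [0,0,0]},{"translation": [0.016,-0.006,-0.14],"rotation": [0,0,0]},{"translation": [0.016,-0.006,-0.22],"rotation": [0,0,0]},{"translation": [0.016,-0.006,-0.3],"rotation": [0,0,0]},{"translation": [0.016,-0.006,-0.38],"rotation": [0,0,0]},{"translation": [0.016,-0.006,-0.45],"rotation": [0,0,0]},{"translation": [0.016,-0.006,-0.51],"rotation": [0,0,0]},{"translation": [0.016,-0.006,-0.545],"rotation": [0,0,0]},{"translation": [0.016,-0.006,-0.565],"rotation": [0,0,0]},{"translation": [0.016,-0.006,-0.565],"rotation": [0,0,0]}]'

```text
t: 35.02
eef_pos: [0.4116, 0.2486, 0.0094]
ee_rot: [3.141, 0.001, 0.017]
force: [0.0, -1.1, -0.1]
width: 0.0877
gripper_force: 0.0
```

Emit:
apply_moves --steps '[{"translation": [0,0,0],"rotation": [0,0,0]},{"translation": [0,0,0],"rotation": [0,0,0]},{"translation": [0,0,0],"rotation": [0,0,0]},{"translation": [0,0,0],"rotation": [0,0,0]},{"translation": [0,0,0],"rotation": [0,0,0]},{"translation": [0,0,0],"rotation": [0,0,0]},{"translation": [0,0,0],"rotation": [0,0,0]},{"translation": [0,0,0],"rotation": [0,0,0]},{"translation": [0,0,0],"rotation": [0,0,0]},{"translation": [0,0,0],"rotation": [0,0,0]}]' --jaw 1 --newtons 20

```text
t: 35.85
eef_pos: [0.4117, 0.2487, 0.0099]
ee_rot: [-3.142, -0.0, 0.017]
force: [-0.8, -0.9, 2.1]
width: 0.0399
gripper_force: 20.0
```

Run:
```python
from h import *
m,im=look("w15",box=(0,0,1,1))
g=cv2.cvtColor(im,cv2.COLOR_BGR2GRAY)
n,l,st,c=cv2.connectedComponentsWithStats((g[230:353,270:380]<65).astype(np.uint8))
for a,b in zip(st,c):
    if 60<a[4]<3000: b=b+[270,230];print(a,b.round(1),cast(m,b,.038).round(4))
```

```text
35.85 [0.4117 0.2487 0.0099] [-3.142 -0.     0.017] [ 0.95  0.31 -0.67  0.   -0.59  0.63]
[ 38  42  30  36 876] [322.5 289.7] [[0.4354 0.2488 0.038 ]]
[106  65   4  58 176] [377.9 327.6] [[0.4214 0.2294 0.038 ]]
[  28   91   49   32 1323] [322.3 338.1] [[0.417  0.2486 0.038 ]]
```

Emit:
apply_moves --steps '[{"translation": [0,0,0.03],"rotation": [0,0,0]},{"translation": [0,0,0.08],"rotation": [0,0,0]},{"translation": [0,0,0.16],"rotation": [0,0,0]},{"translation": [0,0,0.24],"rotation": [0,0,0]},{"translation": [0,0,0.32],"rotation": [0,0,0]},{"translation": [0,0,0.4],"rotation": [0,0,0]},{"translation": [0,0,0.48],"rotation": [0,0,0]},{"translation": [0,0,0.56],"rotation": [0,0,0]},{"translation": [0,0,0.62],"rotation": [0,0,0]},{"translation": [0,0,0.64],"rotation": [0,0,0]}]'

```text
t: 36.73
eef_pos: [0.4123, 0.2493, 0.1725]
ee_rot: [-3.139, -0.002, 0.017]
force: [-0.4, 0.7, -2.1]
width: 0.04
gripper_force: 20.0
```

Emit:
apply_moves --steps '[{"translation": [0.06,0.016,0],"rotation": [0,0,0]},{"translation": [0.15,0.04,0],"rotation": [0,0,0]},{"translation": [0.25,0.066,0],"rotation": [0,0,0]},{"translation": [0.35,0.092,0],"rotation": [0,0,0]},{"translation": [0.45,0.118,0],"rotation": [0,0,0]},{"translation": [0.55,0.145,0],"rotation": [0,0,0]},{"translation": [0.65,0.171,0],"rotation": [0,0,0]},{"translation": [0.73,0.192,0],"rotation": [0,0,0]},{"translation": [0.77,0.202,0],"rotation": [0,0,0]},{"translation": [0.784,0.206,0],"rotation": [0,0,0]}]'

```text
t: 37.57
eef_pos: [0.6084, 0.2999, 0.168]
ee_rot: [3.14, 0.002, 0.016]
force: [0.4, -0.0, -1.6]
width: 0.0399
gripper_force: 20.0
```

Emit:
apply_moves --steps '[{"translation": [0,0,0],"rotation": [0,0,0]},{"translation": [0,0,-0.02],"rotation": [0,0,0]},{"translation": [0,0,-0.05],"rotation": [0,0,0]},{"translation": [0,0,-0.08],"rotation": [0,0,0]},{"translation": [0,0,-0.11],"rotation": [0,0,0]},{"translation": [0,0,-0.135],"rotation": [0,0,0]},{"translation": [0,0,-0.15],"rotation": [0,0,0]},{"translation": [0,0,-0.16],"rotation": [0,0,0]},{"translation": [0,0,-0.165],"rotation": [0,0,0]},{"translation": [0,0,-0.165],"rotation": [0,0,0]}]'

```text
t: 38.4
eef_pos: [0.6077, 0.3002, 0.1283]
ee_rot: [3.141, 0.0, 0.017]
force: [-0.6, 0.2, -1.9]
width: 0.0398
gripper_force: 20.0
```

Bottom of the head is about 4 mm above the collar. Lower to z≈0.1235.

Emit:
apply_moves --steps '[{"translation": [0,0,-0.003],"rotation": [0,0,0]},{"translation": [0,0,-0.006],"rotation": [0,0,0]},{"translation": [0,0,-0.009],"rotation": [0,0,0]},{"translation": [0,0,-0.012],"rotation": [0,0,0]},{"translation": [0,0,-0.014],"rotation": [0,0,0]},{"translation": [0,0,-0.016],"rotation": [0,0,0]},{"translation": [0,0,-0.017],"rotation": [0,0,0]},{"translation": [0,0,-0.017],"rotation": [0,0,0]},{"translation": [0,0,-0.017],"rotation": [0,0,0]},{"translation": [0,0,-0.017],"rotation": [0,0,0]}]'

```text
t: 39.23
eef_pos: [0.6077, 0.3002, 0.1244]
ee_rot: [-3.142, -0.0, 0.017]
force: [-0.6, -0.4, -0.8]
width: 0.0397
gripper_force: 20.0
```

Emit:
apply_moves --steps '[{"translation": [0,0,-0.003],"rotation": [0,0,0]},{"translation": [0,0,-0.003],"rotation": [0,0,0]},{"translation": [0,0,-0.003],"rotation": [0,0,0]},{"translation": [0,0,-0.003],"rotation": [0,0,0]},{"translation": [0,0,-0.003],"rotation": [0,0,0]},{"translation": [0,0,-0.003],"rotation": [0,0,0]},{"translation": [0,0,-0.003],"rotation": [0,0,0]},{"translation": [0,0,-0.003],"rotation": [0,0,0]},{"translation": [0,0,-0.003],"rotation": [0,0,0]},{"translation": [0,0,-0.003],"rotation": [0,0,0]}]' --jaw -1

```text
t: 40.07
eef_pos: [0.6077, 0.3002, 0.1235]
ee_rot: [3.142, 0.0, 0.017]
force: [0.7, -0.3, 0.2]
width: 0.0875
gripper_force: 0.0
```

Emit:
apply_moves --steps '[{"translation": [0,0,0.04],"rotation": [0,0,0]},{"translation": [0,0,0.1],"rotation": [0,0,0]},{"translation": [0,0,0.18],"rotation": [0,0,0]},{"translation": [0,0,0.26],"rotation": [0,0,0]},{"translation": [0,0,0.34],"rotation": [0,0,0]},{"translation": [0,0,0.4],"rotation": [0,0,0]},{"translation": [0,0,0.44],"rotation": [0,0,0]},{"translation": [0,0,0.44],"rotation": [0,0,0]},{"translation": [0,0,0.44],"rotation": [0,0,0]},{"translation": [0,0,0.44],"rotation": [0,0,0]}]'

```text
t: 40.9
eef_pos: [0.6071, 0.2999, 0.2325]
ee_rot: [3.141, 0.001, 0.017]
force: [0.6, 0.1, 0.2]
width: 0.0876
gripper_force: 0.0
```

Run:
```python
from h import *
m,im=look("w16",box=(0,0,1,1))
print("pred",proj(m,[[.608+.023,.3006,.152],[.608-.023,.2998,.152]]).round(1).tolist())
g=cv2.cvtColor(im,cv2.COLOR_BGR2GRAY)
n,l,st,c=cv2.connectedComponentsWithStats((g[150:350,280:365]<75).astype(np.uint8))
for a,b in zip(st,c):
    if 60<a[4]<3000: b=b+[280,150];print(a,b.round(1),cast(m,b,.152).round(4))
```

```text
40.9 [0.6071 0.2999 0.2325] [3.141e+00 1.000e-03 1.700e-02] [ 0.75  0.36  0.03 -0.   -1.24  0.84]
pred [[321.3, 211.1], [321.4, 284.3]]
[ 34  52  17  20 265] [321.9 211. ] [[0.6311 0.3002 0.152 ]]
[  0  82  10  54 392] [283.9 265.1] [[0.5972 0.3226 0.152 ]]
[ 29  84  27  26 549] [321.7 246.4] [[0.6095 0.3    0.152 ]]
[ 34 124  15  20 243] [321.4 283.3] [[0.5857 0.2998 0.152 ]]
```

The thumbscrews show at (322,211) and (321,283), within 1 px of the prediction for a seated head at (0.608,0.300). Nothing is touching, so I'm handing in.

```bash
python3 -c "
from station import *
print(job_done())"
```

```text
the job is handed in; nothing more can be done
None
```

The microscope is built on the granite slab (plate, short scanner, collar, head) and handed in at about 41 s of the 112 s limit; camera checks put every part within about 3 mm of centre, but the hand-in returned no verdict.

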